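# Take the pestle out of the drip rack

## Task

Two homogeniser tools hang in the keyhole slots of the white drip rack. Take the pestle with the plain round upright grip: slide it along its slot to the wide end, lift it straight up out of the rack, then lower it tip first to the bottom of the steel beaker before letting go, and leave it standing in the upright beaker. Leave the T-handled tool hanging where it is.

Things in the scene. Friction and masses are not known exactly. Their poses are not given: they have to be found in the camera images.
- pestle: Pestle, loose, about 150 g, hanging upright in either slot, 65 to 95 mm along it from the wide end's centre. Origin: underside of its tip, 25 mm above the bench; z up. Upwards: white tip 26 mm diameter, 0 to 30 mm; steel rod 8 mm, to 95; steel disc 56 mm, 95 to 99, resting on the plate; plain black upright round grip 26 mm, 99 to 144, held from above.
- t_plunger: Tool to leave alone, hanging in the other slot: same tip, rod and disc as the pestle, but with a black T bar handle, 56 mm long and 14 mm thick, its top 144 mm above the origin. Origin: centre of the underside of its tip.
- rack: White rack, fixed. Origin: on the bench under its centre, z up. Level plate 170 (x) by 240 (y) by 6 mm, top 120 mm up, on walls under its y ends. Two keyhole slots along its x at y = +60 and -60 mm: wide end 46 mm across, centred at x = -45 mm (robot's side), then narrow, 14 mm wide, to x = +65. Tips pass only the wide ends; discs rest on the plate anywhere. Yaw up to 30 degrees.
- beaker: Open round straight steel beaker, loose, about 300 g, upright on the bench right of the rack: 80 mm outside diameter, 85 mm high, wall 4 mm, inner floor 5 mm above its underside. Origin: centre of its underside; z up.

How it is judged:
On the way, in this order (a step that is already met when the one before it is completed fails the run):
1. the pestle is at the wide end of its slot, its tip still below the plate (x of pestle in the frame of rack between -0.065 and -0.025 m and z of pestle in the frame of rack below 0.1 m), for 0.05 s.
2. the pestle's tip has been lifted clear above the rack's plate (z of pestle in the frame of rack above 0.12 m), for 0.05 s.
3. the pestle, still held, has its tip within 20 mm of the beaker's inner floor (horizontal distance between pestle and beaker below 0.035 m and z of pestle in the frame of beaker below 0.025 m and contact force between the fingers and pestle above 0.5 N), for 0.05 s.
At the end, for the whole second after the job is handed in: Pestle at rest, tip down (within 45 degrees of upright), tip in the beaker: within 35 mm of its centre and 20 mm of its inner floor; beaker upright (within 8 degrees) on the bench; T-handled tool still hanging in its slot, height within 10 mm (horizontal distance between pestle and beaker below 0.035 m and z of pestle in the frame of beaker below 0.025 m and angle between pestle's own z axis and vertical below 0.8 rad and linear speed of pestle below 0.03 m/s and angle between beaker's own z axis and vertical below 0.15 rad and height (world z) of beaker below 0.015 m and z of t_plunger in the frame of rack between 0.015 and 0.035 m); the robot touches nothing.
It fails at once if the T-handled tool is moved more than 20 mm from where it hung (distance of t_plunger from where it was at the start of the episode above 0.02 m).
It also fails if it takes over 48 s, if anything falls off the work surface, if the arm or the gripper's body presses on something with over 40 N, if the wrist force passes 120 N, or if a joint passes its speed limit or range.

## Robot

A 7-joint arm with a two-finger parallel gripper is mounted at the origin on the work surface. World frame = base frame: x ahead of the robot, y to its left, z up, the work surface at z = 0. Lengths are in m, angles in rad, forces in N, time in s.
With the tool pointing down it reaches from about 0.35 to 0.9 m from the base axis. Payload 7.2 kg.
Tool frame: the origin (TCP) lies on the centre line of the jaws, within the pads' length; the fingertips stand 14 mm ahead of it and the grasp point (between the pads) lies 5 mm behind it; z points along the fingers, y is the line along which they close (so a half turn about z gives the same grasp; the last joint's range is limited). The gripper opens to 88 mm and grips with 3 to 60 N. Pads are 20 mm wide; open, the fingers measure 115 mm over their backs; the gripper's body (75 mm by 178 mm) begins 61 mm behind the grasp point.
Start: joints at [1.173, 0.411, -0.013, 1.596, 0.006, 1.134, -0.082], TCP at [0.202, -0.591, 0.237] pointing down, gripper open.
Joint ranges: [-2.95, 2.95], [-0.29, 1.99], [-1.47, 1.44], [0.14, 2.54], [-1.03, 4.17], [0.13, 1.85], [-2.86, 2.86]. Speed limits (rad/s): [2.39, 2.39, 3.01, 3.01, 3.14, 3.14, 3.14].

## Interface

Orientations are given as a unit quaternion [w, x, y, z].
In Python, from bench import env gives the robot as it stands.
- The arm moves only by the tool steer_hand, called as name(argument=value, ...), one argument or row to a line, values as JSON. Schema: {"type":"object","properties":{"moves":{"type":"array","items":{"type":"array","items":{"type":"array","items":{"type":"number"},"minItems":7,"maxItems":7},"minItems":1,"maxItems":20},"minItems":1,"maxItems":1},"force":{"type":"number"},"only":{"type":"string"},"quiet":{"type":"boolean"},"lines":{"type":"string"}},"required":["moves"],"additionalProperties":false}. moves is a list that holds a single list of rows (three levels of brackets), with 1 to 20 rows, each of 7 numbers: a rotation vector rx, ry, rz in fractions of the full range, 1 being 2 rad, then dx, dy, dz in shares of the most that a row can go, 1 being 62.5 mm, then the opening from 0.0 (shut) to 1.0 (fully open); each row shifts and turns the commanded pose from where the row before left it, along the tool's axes as they then stand; what a row does not reach is not made up. A row lasts 1/8 s, in which the tool goes at most 0.0625 m and 0.188 rad, less where a joint would pass 70% of its speed; a pose out of reach is approached as far as the arm can. The fingers move at their own pace and stop on an object; force is the grip in N (left out, the last holds). Time passes only in rows, so rows that do not move let the fingers close. The tool returns the time, the measured TCP pose, the force, the opening and the grip force at its end. only (a regular expression) keeps the lines of the reply that match it, lines (a string "A,B") keeps lines A to B, and quiet returns only ok. Input that does not fit is refused with a message, and nothing moves.
- env.sense(): the state, without advancing time (a new reading comes with each control period).
- env.read_camera(name): name is "side" or "top"; returns the picture (384x512x3 uint8, red, green, blue); there is no depth.
- env.camera_model(name): a dict with "fx", "fy", "cx", "cy" (pixels), "R" (3x3) and "t" (3): a world point X has camera coordinates R X + t. Camera axes: x right, y down, z forward; pixel columns grow to the right and rows downward; lengths in m; the calibration is good to about 2 mm. A picture is of the moment at which its call begins. camera_model takes no time and is no camera call.
- env.hand_in(): hands the job in; it is judged then, once.
The state is a dict: "time_s": time; "q": joint angles; "qd": joint speeds; "tau": joint torques, N m; "position": TCP position; "tool_rot": TCP orientation; "wrist_force": force on the tool from outside, world axes, zero at the start; "ft_torque": the same for the moment, N m; "width": opening from 0.0 (shut) to 1.0 (fully open); "finger_force": force on a finger pad.
Only numpy, scipy, OpenCV 4.12 (cv2) and the standard library are available. Lean on these libraries where they do the work, as an engineer would, in place of code of your own. Each camera call takes 0.05 s, during which the arm holds its last target. There are 200 camera calls.

## Working session

There is one attempt and no reset: what is moved stays moved. The work goes in short steps, Python scripts to look and compute and a tool call to move; the robot and the scene stay as the last step left them, time stands still between calls to the robot, and variables do not carry over. Pictures are saved under pics/ and viewed, at most 10 in all, crops included, and the job is handed in when it is done.

```bash
ls; mkdir -p pics; python3 - <<'E'
from bench import env
import cv2
s=env.sense();print(s['time_s'],s['position'],s['tool_rot'],s['width'])
for n in("side","top"):
    cv2.imwrite(f"pics/{n}0.png",cv2.cvtColor(env.read_camera(n),cv2.COLOR_RGB2BGR))
    print(n,env.camera_model(n))
E
```

```text
bench.py
pics
0.0 [ 0.20224495 -0.59086921  0.23581986] [-7.70880857e-04  9.86431354e-01  1.64172341e-01 -1.78761504e-04] 0.9988058000567992
side {'fx': 421.66706664231117, 'fy': 421.66706664231117, 'cx': 252.37132748455403, 'cy': 191.7103027184076, 'R': array([[-0.297558  ,  0.95464584,  0.010515  ],
       [ 0.66354607,  0.21471746, -0.71666103],
       [-0.68641522, -0.20627104, -0.69734239]]), 't': array([ 0.18504107, -0.33990505,  1.26929244])}
top {'fx': 448.92129720909605, 'fy': 448.92129720909605, 'cx': 256.64576147826494, 'cy': 194.62947656539268, 'R': array([[ 0.01441697, -0.99940855,  0.03122023],
       [-0.98854687, -0.01893739, -0.14972127],
       [ 0.15022394, -0.02870413, -0.98823521]]), 't': array([-0.02972589,  0.54542246,  0.91860259])}
```

View pics/side0.png

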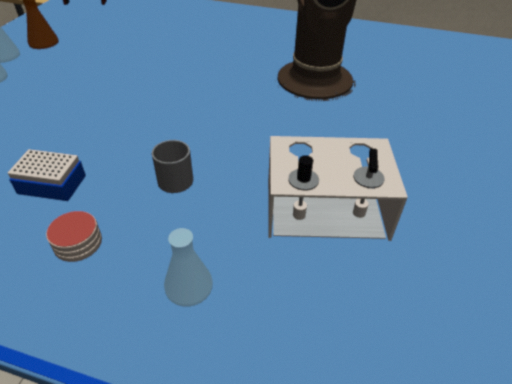

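View pics/top0.png

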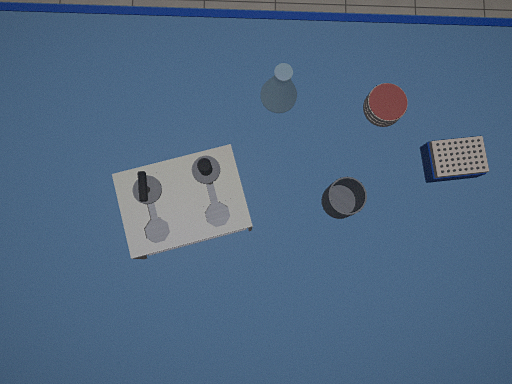

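The side view shows the round grip at (305,168) and the T tool at (372,160). The top view shows the pestle at (205,167), the T tool at (144,187) and the beaker at (344,197). I'll enlarge these areas for exact pixels.

```bash
python3 - <<'E'
import cv2
t=cv2.imread("pics/top0.png")[135:270,100:260];s=cv2.imread("pics/side0.png")[125:245,145:405]
cv2.imwrite("pics/tc.png",cv2.resize(t,None,fx=4.4,fy=4.4,interpolation=cv2.INTER_CUBIC))
cv2.imwrite("pics/sc.png",cv2.resize(s,None,fx=3,fy=3,interpolation=cv2.INTER_CUBIC))
E
```

```text
(no output)
```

View pics/tc.png

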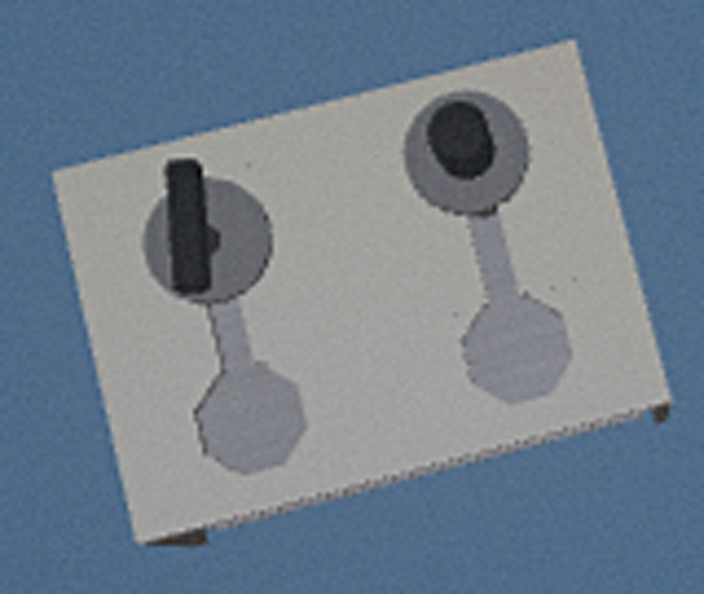

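View pics/sc.png

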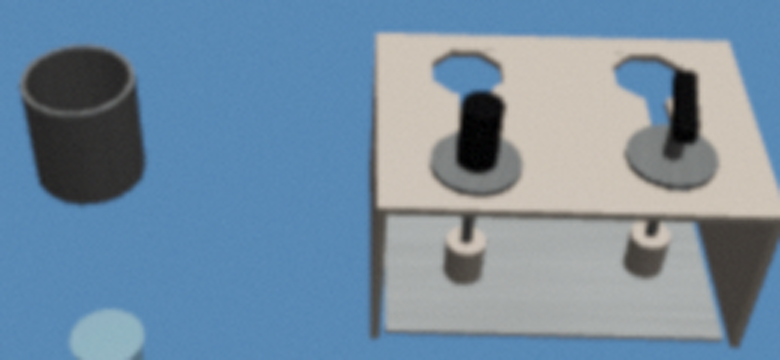

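```bash
cat > geo.py <<'E'
import numpy as np, cv2
from bench import env
M={n:env.camera_model(n) for n in("side","top")}
def P(n):
    m=M[n];return np.array([[m['fx'],0,m['cx']],[0,m['fy'],m['cy']],[0,0,1]])@np.c_[m['R'],m['t']]
def tri(t,s):
    X=cv2.triangulatePoints(P("top"),P("side"),np.array(t,float),np.array(s,float)).ravel();return X[:3]/X[3]
def plane(n,uv,z):
    A=P(n);H=np.c_[A[:,0],A[:,1],A[:,2]*z+A[:,3]];x=np.linalg.solve(H,[*uv,1]);return x[:2]/x[2]
T=lambda u,v:(u/4.4+100+ (0.5/4.4-0.5),v/4.4+135+(0.5/4.4-0.5)); S=lambda u,v:(u/3+145-1/3,v/3+125-1/3)
E
python3 - <<'E'
from geo import *
np.set_printoptions(precision=4,suppress=True)
pts={'TL':((53,172),(780,217)),'TR':((575,41),(376,209)),'BR':((670,402),(376,34)),'BL':((137,543),(730,42)),'disc':((466,153),(476,163)),'discT':((208,240),(672,156)),'griptop':((454,132),(484,103)),'wide':((517,350),(467,72))}
for k,(a,b) in pts.items():
    z=.124 if 'disc' in k else .169 if 'grip' in k else .12
    print(k,tri(T(*a),S(*b)),plane("top",T(*a),z),plane("side",S(*b),z))
c=np.mean([plane("top",T(*pts[k][0]),.12) for k in('TL','TR','BR','BL')],0);print('c',c)
print('beaker rim side',plane("side",S(78,80),.085))
t=cv2.imread("pics/top0.png")[165:230,310:380]
cv2.imwrite("pics/bk.png",cv2.resize(t,None,fx=6,fy=6,interpolation=cv2.INTER_CUBIC))
E
```

```text
TL [0.57   0.2644 0.1198] [0.5699 0.266 ] [0.5709 0.2626]
TR [0.6355 0.0356 0.1183] [0.6351 0.0357] [0.6372 0.0359]
BR [ 0.4723 -0.01    0.1193] [ 0.4722 -0.0099] [ 0.4733 -0.0099]
BL [0.4072 0.2207 0.1199] [0.4072 0.2198] [0.407  0.2216]
disc [0.5819 0.0832 0.1218] [0.5815 0.0829] [0.5844 0.0837]
discT [0.5401 0.1958 0.1229] [0.54   0.1951] [0.5412 0.1962]
griptop [0.5813 0.0839 0.1686] [0.5811 0.0843] [0.5818 0.0836]
wide [0.4941 0.0582 0.1195] [0.4941 0.058 ] [0.4947 0.0584]
c [0.5211 0.1279]
beaker rim side [ 0.5432 -0.2039]
```

View pics/bk.png

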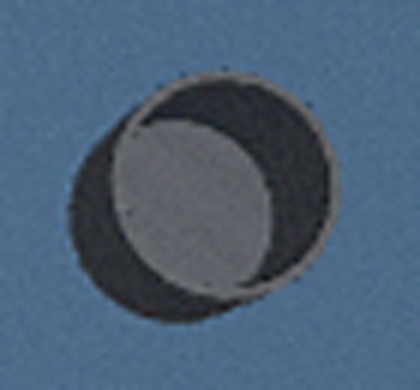

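The beaker's rim centre is at crop (226,185), which is full-image (347.4,195.6). The rack corners, wide end (0.494,0.058) and grip (0.5815,0.0835, top at z=0.169) agree across both views and with the given sizes. Rack yaw is 15.6° and the pestle sits 91 mm along its slot. I'm moving above it with the jaws closing along the slot.

Careful with the scale: shifts go in shares of 62.5 mm and turns go in shares of 2 rad. That gives: 0.0444 m is 0.7104, -0.0396 m is -0.6336, -0.18 rad / 2 = -0.09.

steer_hand(
  moves=[
    [[0, 0, 0, 0.7104, -0.6336, 0, 1], [0, 0, 0, 0.7104, -0.6336, 0, 1], [0, 0, 0, 0.7104, -0.6336, 0, 1], [0, 0, 0, 0.7104, -0.6336, 0, 1], [0, 0, 0, 0.7104, -0.6336, 0, 1], [0, 0, 0, 0.7104, -0.6336, 0, 1], [0, 0, 0, 0.7104, -0.6336, 0, 1], [0, 0, 0, 0.7104, -0.6336, 0, 1], [0, 0, 0, 0.7104, -0.6336, 0, 1], [0, 0, 0, 0.7104, -0.6336, 0, 1], [0, 0, 0, 0.7104, -0.6336, 0, 1], [0, 0, 0, 0.7104, -0.6336, 0, 1], [0, 0, 0, 0.7104, -0.6336, 0, 1], [0, 0, -0.09, 0, 0, 0, 1], [0, 0, -0.09, 0, 0, 0, 1], [0, 0, -0.09, 0, 0, 0, 1], [0, 0, -0.09, 0, 0, 0, 1]],
  ],
)

```text
time_s: 2.22
position: [0.5815, 0.0826, 0.2362]
tool_rot: [-0.0, 0.864, 0.504, -0.0]
wrist_force: [0.1, 0.2, -0.0]
width: 0.999
finger_force: 0.0
```

steer_hand(
  moves=[
    [[0, 0, -0.09, 0, 0, 0, 1], [0, 0, -0.09, 0, 0, 0, 1], [0, 0, -0.09, 0, 0, 0, 1], [0, 0, -0.09, 0, 0, 0, 1], [0, 0, -0.0365, 0, 0, 0, 1], [0, 0, 0, 0, 0, 0, 1], [0, 0, 0, 0, 0, 0, 1]],
  ],
  force=20,
)

```text
time_s: 3.1
position: [0.5816, 0.0826, 0.2364]
tool_rot: [-0.0, 0.605, 0.796, -0.0]
wrist_force: [-0.1, 0.4, 0.3]
width: 1.0
finger_force: 0.0
```

```bash
cat >> geo.py <<'E'
from scipy.spatial.transform import Rotation as Rn
def go(target,yaw_y=None):
    s=env.sense();q=s['tool_rot'];R=Rn.from_quat([*q[1:],q[0]]).as_matrix()
    print('t',s['time_s'],'pos',s['position'].round(4),'tool delta',(R.T@(np.array(target)-s['position'])).round(4),'y ang',np.degrees(np.arctan2(R[1,1],R[0,1])).round(2),'z',R[:,2].round(3),'q',np.round(s['q'],2),'w',s['width'],s['finger_force'],s['wrist_force'])
E
python3 - <<'E'
from geo import *
b=(347.4,195.6)
print('beaker',tri(b,S(78,80)),plane("top",b,.085))
go([.5815,.0835,.146])
E
```

```text
beaker [ 0.5409494  -0.20579034  0.08296457] [ 0.54079335 -0.20573851]
t 3.1 pos [0.5816 0.0826 0.2364] tool delta [0.0009 0.0002 0.0904] y ang 15.48 z [-0. -0. -1.] q [ 0.33  0.45 -0.75  1.65  0.33  1.17 -0.24] w 0.9996142933893569 0.0 [-0.07558633  0.37491088  0.3100399 ]
```

To row units: 0.03 m is 0.48, 0.02 m is 0.32.

steer_hand(
  moves=[
    [[0, 0, 0, 0.0144, 0, 0.48, 1], [0, 0, 0, 0, 0, 0.48, 1], [0, 0, 0, 0, 0, 0.32, 1], [0, 0, 0, 0, 0, 0.16, 1], [0, 0, 0, 0, 0, 0, 1], [0, 0, 0, 0, 0, 0, 0], [0, 0, 0, 0, 0, 0, 0], [0, 0, 0, 0, 0, 0, 0], [0, 0, 0, 0, 0, 0, 0], [0, 0, 0, 0, 0, 0, 0], [0, 0, 0, 0, 0, 0, 0], [0, 0, 0, 0, 0, 0, 0]],
  ],
  force=20,
)

```text
time_s: 4.6
position: [0.5815, 0.0835, 0.1466]
tool_rot: [0.0, 0.605, 0.796, -0.0]
wrist_force: [-0.2, -0.1, -0.5]
width: 0.297
finger_force: 20.0
```

```bash
python3 - <<'E'
from geo import *
go([.494,.058,.146])
cv2.imwrite("pics/side1.png",cv2.resize(cv2.cvtColor(env.read_camera("side"),cv2.COLOR_RGB2BGR)[80:260,240:420],None,fx=3,fy=3))
E
```

```text
t 4.6 pos [0.5815 0.0835 0.1466] tool delta [-0.0011 -0.0912  0.0006] y ang 15.58 z [-0. -0. -1.] q [ 0.29  0.54 -0.71  1.75  0.41  1.   -0.3 ] w 0.29715978127688125 19.99997913837433 [-0.24133337 -0.14683623 -0.49159009]
```

View pics/side1.png

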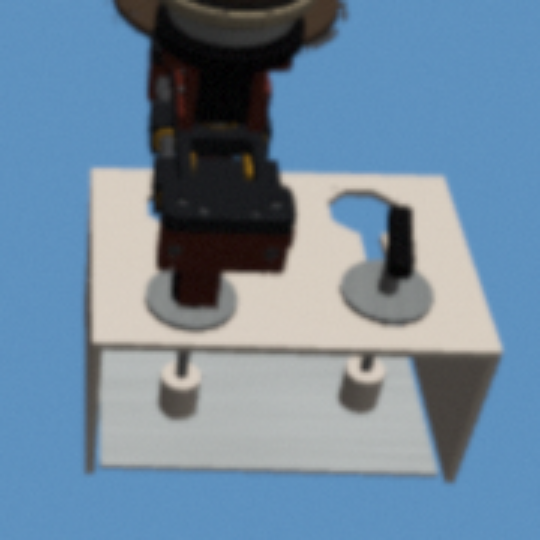

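Gripped at 26.1 mm, which matches the grip diameter. The picture shows the fingers on the grip just above the disc at (190,295), with the T tool untouched at (395,250). Next I slide it, raised 2 mm.

To row units: -0.02 m is -0.32, -0.015 m is -0.24.

steer_hand(
  moves=[
    [[0, 0, 0, 0, 0, -0.032, 0], [0, 0, 0, 0, -0.16, 0, 0], [0, 0, 0, 0, -0.32, 0, 0], [0, 0, 0, -0.008, -0.32, 0, 0], [0, 0, 0, -0.0096, -0.32, 0, 0], [0, 0, 0, 0, -0.24, 0, 0], [0, 0, 0, 0, -0.0992, 0, 0], [0, 0, 0, 0, 0, 0, 0], [0, 0, 0, 0, 0, 0, 0]],
  ],
  force=30,
)

```text
time_s: 5.78
position: [0.4946, 0.0582, 0.1488]
tool_rot: [0.0, 0.605, 0.796, 0.0]
wrist_force: [0.1, -0.5, -1.6]
width: 0.293
finger_force: 30.0
```

```bash
python3 - <<'E'
from geo import *
go([.494,.058,.146])
for n in("side","top"): cv2.imwrite(f"pics/{n}2.png",cv2.cvtColor(env.read_camera(n),cv2.COLOR_RGB2BGR))
a=cv2.imread("pics/side2.png")[100:260,230:420];b=cv2.imread("pics/top2.png")[120:280,90:280]
cv2.imwrite("pics/m2.png",cv2.resize(np.hstack([a,b]),None,fx=2.1,fy=2.1))
E
```

```text
t 5.775 pos [0.4946 0.0582 0.1488] tool delta [-0.     -0.0006  0.0028] y ang 15.58 z [ 0.001  0.    -1.   ] q [ 0.4   0.4  -0.76  1.96  0.35  0.91 -0.27] w 0.29258974843848423 29.999765753746033 [ 0.14064895 -0.50270689 -1.64743097]
```

View pics/m2.png

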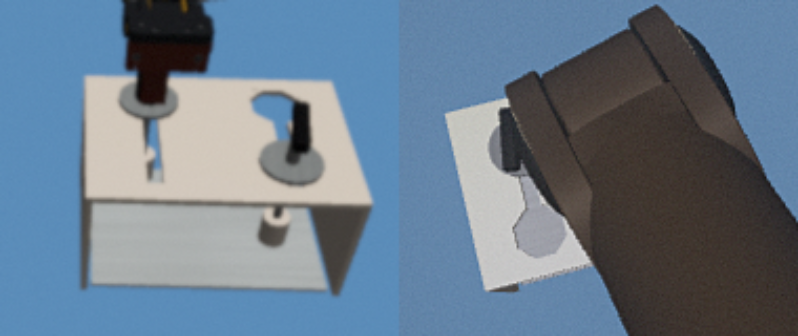

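The pestle is at the wide end, with its tip visible through the slot and the T tool undisturbed. Lifting straight up.

To row units: -0.02 m is -0.32, -0.01 m is -0.16.

steer_hand(
  moves=[
    [[0, 0, 0, 0, 0, -0.16, 0], [0, 0, 0, 0, 0, -0.32, 0], [0, 0, 0, 0, 0, -0.32, 0], [0, 0, 0, 0, 0, -0.32, 0], [0, 0, 0, 0, 0, -0.32, 0], [0, 0, 0, 0, 0, -0.32, 0], [0, 0, 0, 0, 0, -0.32, 0], [0, 0, 0, 0, 0, -0.16, 0], [0, 0, 0, 0, 0, 0, 0]],
  ],
)

```text
time_s: 7.0
position: [0.4942, 0.0581, 0.2892]
tool_rot: [0.001, 0.605, 0.796, 0.0]
wrist_force: [0.0, -0.1, -2.0]
width: 0.289
finger_force: 30.0
```

```bash
python3 - <<'E'
from geo import *
go([.541,-.2055,.276])
cv2.imwrite("pics/side3.png",cv2.cvtColor(env.read_camera("side"),cv2.COLOR_RGB2BGR))
E
```

```text
t 7.0 pos [0.4942 0.0581 0.2892] tool delta [-0.2665 -0.0258  0.0133] y ang 15.58 z [ 0.001 -0.    -1.   ] q [ 0.49  0.24 -0.83  1.78  0.19  1.2  -0.12] w 0.28879168747526063 29.999831914901733 [ 0.00955601 -0.09692195 -2.00044103]
```

View pics/side3.png

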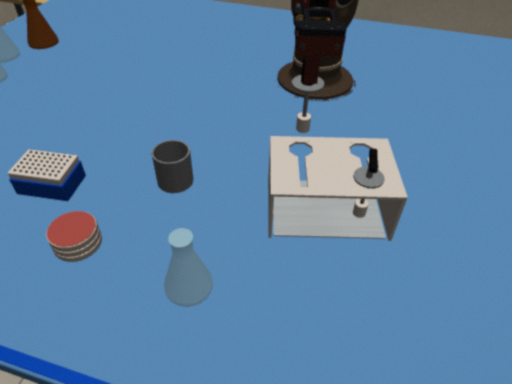

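The pestle hangs upright and clear, its tip at (304,122), and the beaker hasn't moved, at (173,167). Moving over the beaker.

To row units: -0.04 m is -0.64, -0.03 m is -0.48.

steer_hand(
  moves=[
    [[0, 0, 0, -0.32, -0.0288, 0, 0], [0, 0, 0, -0.64, -0.064, 0, 0], [0, 0, 0, -0.64, -0.064, 0, 0], [0, 0, 0, -0.64, -0.064, 0, 0], [0, 0, 0, -0.64, -0.064, 0, 0], [0, 0, 0, -0.64, -0.064, 0, 0], [0, 0, 0, -0.48, -0.048, 0, 0], [0, 0, 0, -0.264, -0.016, 0, 0], [0, 0, 0, 0, 0, 0, 0], [0, 0, 0, 0, 0, 0, 0]],
  ],
)

```text
time_s: 8.3
position: [0.5408, -0.2039, 0.2885]
tool_rot: [-0.0, 0.604, 0.797, 0.0]
wrist_force: [0.0, -0.2, -1.1]
width: 0.289
finger_force: 30.0
```

```bash
python3 - <<'E'
from geo import *
go([.541,-.2055,.129])
cv2.imwrite("pics/side4.png",cv2.cvtColor(env.read_camera("side"),cv2.COLOR_RGB2BGR))
cv2.imwrite("pics/m4.png",cv2.resize(cv2.imread("pics/side4.png")[40:220,100:280],None,fx=3,fy=3))
E
```

```text
t 8.3 pos [ 0.5408 -0.2039  0.2885] tool delta [-0.0018 -0.0002  0.1595] y ang 15.69 z [-0.     0.001 -1.   ] q [ 0.79  0.37 -0.69  1.61  0.24  1.25  0.34] w 0.2886142949865898 29.99987304210663 [ 0.00442115 -0.2433105  -1.10086417]
```

View pics/m4.png

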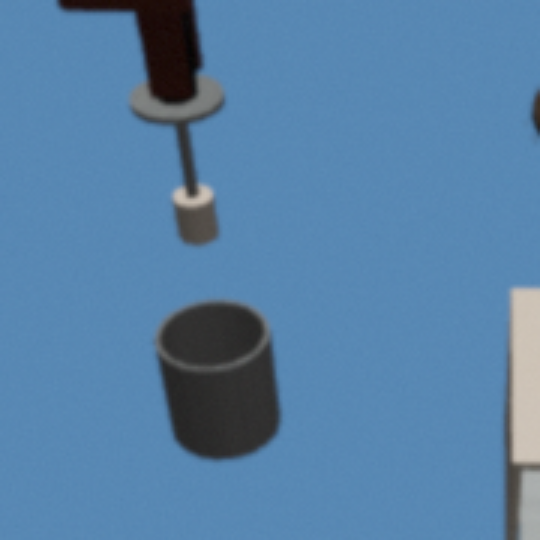

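The tip at (199,235) lines up along the vertical with the rim centre at (214,337). Lowering.

To row units: 0.02 m is 0.32, 0.01 m is 0.16.

steer_hand(
  moves=[
    [[0, 0, 0, -0.0288, 0, 0.32, 0], [0, 0, 0, 0, 0, 0.32, 0], [0, 0, 0, 0, 0, 0.32, 0], [0, 0, 0, 0, 0, 0.32, 0], [0, 0, 0, 0, 0, 0.32, 0], [0, 0, 0, 0, 0, 0.32, 0], [0, 0, 0, 0, 0, 0.32, 0], [0, 0, 0, 0, 0, 0.16, 0], [0, 0, 0, 0, 0, 0.096, 0], [0, 0, 0, 0, 0, 0.032, 0], [0, 0, 0, 0, 0, 0, 0], [0, 0, 0, 0, 0, 0, 0]],
  ],
)

```text
time_s: 9.85
position: [0.5415, -0.2075, 0.1311]
tool_rot: [0.0, 0.605, 0.796, 0.0]
wrist_force: [-0.1, 0.3, -1.6]
width: 0.292
finger_force: 30.0
```

```bash
python3 -c "
from geo import *
go([.541,-.2055,.127])"
```

```text
t 9.85 pos [ 0.5415 -0.2075  0.1311] tool delta [0.0021 0.0001 0.0041] y ang 15.58 z [ 0.001 -0.    -1.   ] q [ 0.74  0.53 -0.63  1.79  0.37  0.95  0.24] w 0.29225862226932153 29.999789893627167 [-0.10838718  0.26672483 -1.58044673]
```

To row units: 0.002 m is 0.032, 0.0015 m is 0.024.

steer_hand(
  moves=[
    [[0, 0, 0, 0, 0, 0.032, 0], [0, 0, 0, 0, 0, 0.024, 0], [0, 0, 0, 0, 0, 0.016, 0], [0, 0, 0, 0, 0, 0, 0], [0, 0, 0, 0, 0, 0, 0]],
  ],
)

```text
time_s: 10.48
position: [0.5413, -0.2075, 0.1266]
tool_rot: [0.0, 0.605, 0.796, -0.0]
wrist_force: [-1.7, -0.1, 5.2]
width: 0.295
finger_force: 30.0
```

Bottom reached (about 6 N). Releasing gently.

To row units: -0.05 m is -0.8, -0.03 m is -0.48.

steer_hand(
  moves=[
    [[0, 0, 0, 0, 0, -0.0112, 0], [0, 0, 0, 0, 0, 0, 0.3], [0, 0, 0, 0, 0, 0, 0.35], [0, 0, 0, 0, 0, 0, 0.45], [0, 0, 0, 0, 0, 0, 0.6], [0, 0, 0, 0, 0, 0, 0.7], [0, 0, 0, 0, 0, 0, 0.7], [0, 0, 0, 0, 0, -0.16, 0.7], [0, 0, 0, 0, 0, -0.48, 0.7], [0, 0, 0, 0, 0, -0.8, 0.7], [0, 0, 0, 0, 0, -0.8, 0.7], [0, 0, 0, 0, 0, 0, 0.7], [0, 0, 0, 0, 0, 0, 0.7], [0, 0, 0, 0, 0, 0, 0.7], [0, 0, 0, 0, 0, 0, 0.7]],
  ],
  force=10,
)

```text
time_s: 12.35
position: [0.5408, -0.2073, 0.2658]
tool_rot: [-0.001, 0.605, 0.796, -0.0]
wrist_force: [-0.2, -0.7, 0.4]
width: 0.701
finger_force: 0.0
```

```bash
python3 - <<'E'
from geo import *
for i in range(1): cv2.imwrite("pics/side5.png",cv2.resize(cv2.cvtColor(env.read_camera("side"),cv2.COLOR_RGB2BGR)[90:240,130:420],None,fx=2.7,fy=2.7))
E
```

```text
(no output)
```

View pics/side5.png

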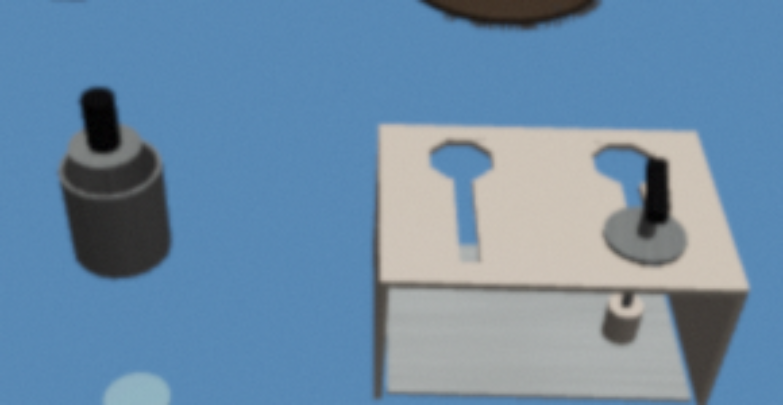

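The pestle stands upright in the beaker (disc at (103,148)). The T tool still hangs at (650,230), and the gripper is clear.

```bash
python3 -c "
from bench import env
print(env.hand_in())"
```

```text
the job is handed in; nothing more can be done
None
```

The job is handed in at about 12.4 s: the last picture showed the pestle standing upright in the upright beaker, the T-handled tool still hanging in its slot and the gripper clear; no verdict was returned.

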